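Switch the bearing-ball sorter to its other chute

ROBOT

A 6-joint arm with a two-finger parallel gripper is mounted at the origin on the work surface. World frame = base frame: x ahead of the robot, y to its left, z up, the work surface at z = 0. Lengths are in mm, angles in degrees, forces in N, time in s.
With the tool pointing down it reaches from about 300 to 850 mm from the base axis. Payload 4.2 kg.
Tool frame: the origin (TCP) lies at the very end of the fingers, on their centre line; the grasp point (between the pads) lies 19 mm behind it (env.grip_depth is the distance from the TCP to the grasp point, in mm); y points along the fingers, z is the direction in which the jaws open and shut, and the axes are right-handed (so a half turn about y gives the same grasp; the last joint's range is limited). The gripper opens to 91 mm and grips with 3 to 60 N. Pads are 32 mm wide; open, the fingers measure 118 mm over their backs; the gripper's body (76 mm by 178 mm) begins 60 mm behind the grasp point.
Start: joints at [-73.682, 18.312, 89.639, -0, 72.044, -1.146], TCP at [172.562, -548.512, 213.976] pointing down, gripper open.
Joint ranges: [-177.97, 177.97], [-48.28, 115.42], [12.27, 149.76], [-77.06, 257.06], [2.81, 150.46], [-146.56, 146.56]. Speed limits (degrees/s): [147.25, 147.25, 180, 180, 180, 180].

INTERFACE

Orientations are given as [roll, pitch, yaw] about the fixed x, y, z axes, in that order (R = Rz(yaw) Ry(pitch) Rx(roll)).
In Python, from workcell import state, imaging, job, env gives the robot as it stands.
- The arm moves only by the shell command python3 -m pendant 'ROWS' [FORCE]. ROWS is JSON, a list of rows, each an object with "delta_pos": the shift along the tool's x, y, z in cm, a list of three; "twist": the turn, a rotation vector about the tool's x, y, z in degrees, a list of three; "grip": the opening in per cent of the stroke, from 0 (shut) to 100 (fully open). In form: [{"delta_pos": [tx, ty, tz], "twist": [wx, wy, wz], "grip": grip}, ...]. A call has exactly 5 rows; each row is the pose to reach, as a shift and turn from the pose commanded when the call began, along the tool's axes at that moment; what a row does not reach only later rows make up. A row lasts 1/10 s, in which the tool goes at most 50 mm and 8.59 degrees, less where a joint would pass 70% of its speed; a pose out of reach is approached as far as the arm can. A call with a gripper value outside its range is refused whole. The fingers move at their own pace and stop on an object; FORCE is the grip in N (left out, the last holds). Time passes only in rows, so rows that repeat a pose let the fingers close, or fill a call up. It gives the time, the measured TCP pose, the force and the opening at its end, in the units of the state.
- state(): the state, without advancing time (a new reading comes with each control period).
- imaging.grab_frame(name): name is "scene" or "top"; returns (picture, depth): 480x640x3 uint8, red, green, blue; 480x640 float32, mm along the optical axis (not along the pixel's ray), 0 where there is no reading.
- imaging.camera_info(name): a dict with "fx", "fy", "cx", "cy" (pixels), "R" (3x3) and "t" (3): a world point X has camera coordinates R X + t. Camera axes: x right, y down, z forward; pixel columns grow to the right and rows downward; lengths in mm; the calibration is good to about 2 mm. A picture is of the moment at which its call begins. camera_info takes no time and is no camera call.
- job.job_done(): hands the job in, once; it reports no verdict.
The state is a dict: "time_s": time; "qpos": joint angles; "qvel": joint speeds; "effort": joint torques, N m; "ee_pos": TCP position; "ee_rot": TCP orientation; "force": force on the tool from outside, world axes, zero at the start; "torque": the same for the moment, N m; "gripper_width": finger opening in mm.
Only numpy, scipy, OpenCV 4.12 (cv2) and the standard library are available. Lean on these libraries where they do the work, as an engineer would, in place of code of your own. Each camera call takes 0.05 s, during which the arm holds its last target.

TASK

On the ball sorter, press down the raised end of the seesaw gate with a fingertip so that it rocks over its pivot and stays tipped to the other side. Then push the stop plate's upright tab sideways to the left, fully open, so that the three waiting bearing balls roll by themselves down the newly chosen chute and come to rest in its catch bay. Do not touch or pick up the balls, and leave the race ring, can, hammer and wrench where they are.

Things in the scene. Friction and masses are not known exactly. Their poses are not given: they have to be found in the camera images.
- sorter: Fixed ball sorter, 660 mm wide (y), x -205 to +65 mm. Origin on the bench under the seesaw's pivot; x away from the robot, y left (yaw up to 0.25 rad). The infeed channel (36 mm wide, walls to 195 mm up) slopes down from the robot's side to the seesaw's middle. From each seesaw end a chute leads out to an open catch bay, inside |y| 203-315, |x| to 53 mm, floor 18 mm up, outer wall 100 mm high.
- seesaw (a joint): Tilt of the seesaw gate, -0.28 to 0.28 rad; pivot 130 mm above the bench along the sorter's x. Positive: left (+y) end low, balls go to the left bay; negative: right. A top-heavy steel trough 230 mm long along y: starts at either limit; pressed past level it falls to the other and stays. 1 to 2 N on the raised pad moves it. A round weight over its middle reaches 73 mm above the pivot.
- pad_left (a point): Middle of the upper face of the seesaw's left press pad, a flat steel plate 46 mm (x) by 50 mm (y) on the trough's side away from the robot. From the pivot 50 mm in x, 90 mm in y, 28 mm up (seesaw's frame). About 182 mm above the bench when raised, 132 mm when low.
- pad_right (a point): The same on the right press pad (y -90 mm).
- stop (a joint): Opening of the stop plate in m: 0 closed (blocks the infeed channel), 0.05 fully open. It slides along the sorter's +y (to the left) with about 2 N of friction and some damping (4 N per m/s), and stays where it is left. The balls pass from about 0.035.
- stop_tab (a point): Middle of the top of the stop plate's upright tab, about 244 mm above the bench, over the infeed channel. The tab is 34 mm along x, 10 mm thick along y, 45 mm tall, on a small flat 42 mm along y and 45 mm below this point. It is pushed on its right (-y) face towards +y and moves with the stop.
- ball0_center (a point): Centre of the first waiting steel bearing ball, 30 mm in diameter, about 0.11 kg, resting in the infeed channel against the stop plate. To be left to roll.
- ball1_center (a point): Centre of the second ball, just behind the first.
- ball2_center (a point): Centre of the third ball, behind the second.
- race: Bystander: loose steel bearing race ring, 72 mm across, 22 mm high, on the bench left of the infeed channel. Origin at the centre of its underside.
- can: Bystander: can, 60 mm across, 110 mm high, standing on the bench beyond the right chute. Origin at the centre of its underside.
- hammer: Bystander: hammer lying on the bench beyond the left chute.
- wrench: Bystander: wrench lying on the bench right of the infeed channel.

How it is judged (in metres and radians):
On the way, in this order (a step that is already met when the one before it is completed fails the run):
1. the seesaw gate is rocked over to its other side (distance of pad_left from where it was at the start of the episode above 0.028 m and (value of joint seesaw above 0.22 rad or value of joint seesaw below -0.22 rad)), for 0.2 s.
2. the stop plate is pushed open (value of joint stop above 0.035 m), for 0.1 s.
At the end, for the whole second after the job is handed in: The seesaw rests tipped to the side opposite to its start (beyond 0.22 rad), the stop is open by more than 35 mm, and all three balls lie at rest (slower than 0.1 m/s) in the catch bay on the seesaw's low side (distance of pad_left from where it was at the start of the episode above 0.028 m and value of joint stop above 0.035 m and ((value of joint seesaw above 0.22 rad and y of ball0_center in the frame of sorter between 0.2 and 0.32 m and x of ball0_center in the frame of sorter between -0.055 and 0.055 m and z of each of ball0_center, ball1_center, ball2_center in the frame of sorter below 0.07 m and y of ball1_center in the frame of sorter between 0.2 and 0.32 m and x of ball1_center in the frame of sorter between -0.055 and 0.055 m and y of ball2_center in the frame of sorter between 0.2 and 0.32 m and x of ball2_center in the frame of sorter between -0.055 and 0.055 m) or (value of joint seesaw below -0.22 rad and y of ball0_center in the frame of sorter between -0.32 and -0.2 m and x of ball0_center in the frame of sorter between -0.055 and 0.055 m and z of each of ball0_center, ball1_center, ball2_center in the frame of sorter below 0.07 m and y of ball1_center in the frame of sorter between -0.32 and -0.2 m and x of ball1_center in the frame of sorter between -0.055 and 0.055 m and y of ball2_center in the frame of sorter between -0.32 and -0.2 m and x of ball2_center in the frame of sorter between -0.055 and 0.055 m)) and linear speed of each of ball0, ball1, ball2 below 0.1 m/s); the robot touches nothing.
It fails at once if a ball is touched by the robot (over 0.5 N) (contact force between any of ball0, ball1, ball2 and the fingers above 0.5 N or contact force between any of ball0, ball1, ball2 and the arm above 0.5 N).
It fails at once if a ball is lifted (centre over 0.22 m) (height (world z) of any of ball0_center, ball1_center, ball2_center above 0.22 m).
It fails at once if the race ring, can, hammer or wrench is moved more than 20 mm or lifted (distance of any of race, can, hammer, wrench from where it was at the start of the episode above 0.02 m).
It also fails if it takes over 42 s, if anything falls off the work surface, if the arm or the gripper's body presses on something with over 40 N, if the wrist force passes 120 N, or if a joint passes its speed limit or range.

## Working session

There is one attempt and no reset: what is moved stays moved. The work goes in short steps, Python scripts to look and compute and a shell command to move; the robot and the scene stay as the last step left them, time stands still between calls to the robot, and variables do not carry over. Pictures are saved under pics/ and viewed, and the job is handed in when it is done.

```bash
mkdir -p pics; ls; python3 - <<'E'
from workcell import state, imaging, job, env
import cv2
for n in ("scene","top"):
    p,d=imaging.grab_frame(n); cv2.imwrite(f"pics/{n}0.png",p[:,:,::-1])
    import numpy as np; np.save(f"pics/{n}0.npy",d)
    print(n,imaging.camera_info(n))
print(state())
E
```

```text
pics
scene {'fx': 486.2290972855039, 'fy': 486.2290972855039, 'cx': 326.3380250914796, 'cy': 239.19990099490494, 'R': array([[-0.07772874,  0.99690637,  0.01165886],
       [ 0.72976569,  0.0648596 , -0.68061389],
       [-0.67926452, -0.04439503, -0.73254952]]), 't': array([  56.80369593, -314.8038191 , 1446.70164335])}
top {'fx': 475.51369747385223, 'fy': 475.51369747385223, 'cx': 322.7022304156119, 'cy': 236.33048632660024, 'R': array([[ 0.00406224, -0.99989323,  0.01403641],
       [-0.99417966, -0.00554939, -0.10759189],
       [ 0.10765829, -0.01351765, -0.99409605]]), 't': array([-19.28169772, 586.81884979, 881.49310245])}
{'time_s': 0.1, 'qpos': array([-7.36805020e+01,  1.83514624e+01,  8.97007273e+01, -2.78340361e-03,
        7.20410033e+01, -1.14595746e+00]), 'qvel': array([ 0.08817876, -0.18756346, -0.17613389,  0.00658468, -0.08970565,
        0.01082671]), 'effort': array([ 2.90507487e-04, -4.13332558e+01, -2.32508701e+01,  7.28284079e-02,
        4.21191263e-02, -5.82804614e-05]), 'ee_pos': array([ 172.43651432, -548.07178963,  213.16051203]), 'ee_rot': array([-9.00932272e+01, -7.82058082e-04, -1.62533683e+02]), 'force': array([-0.20037866, -0.08395978, -0.46573896]), 'torque': array([ 0.03387457, -0.00901145,  0.02616997]), 'gripper_width': 91.55711819594625}
```

View pics/scene0.png

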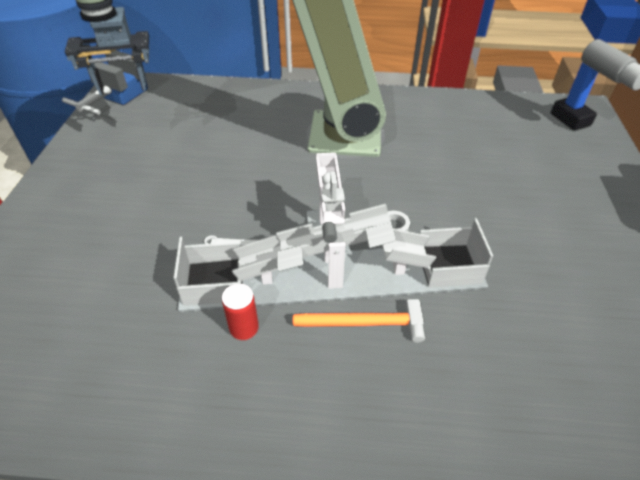

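View pics/top0.png

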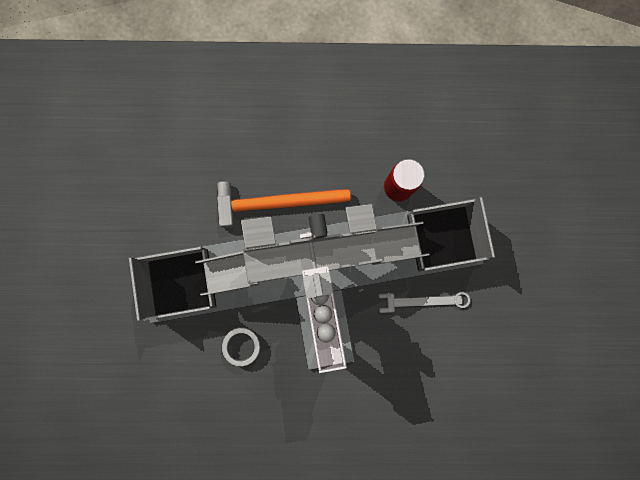

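The top view shows the left pad at (258,231) looking larger and so raised, the right pad at (360,218), the weight at (318,223), the tab near (318,285) and the balls at (323,313) and (326,332). I'll enlarge it to measure.

```bash
python3 - <<'E'
import cv2
a=cv2.imread("pics/top0.png")[190:390,220:440]
cv2.imwrite("pics/topz.png",cv2.resize(a,(770,700)[:2] if 0 else (660,600),interpolation=cv2.INTER_CUBIC))
a=cv2.imread("pics/scene0.png")[140:300,230:440]
cv2.imwrite("pics/scenez.png",cv2.resize(a,(787,600),interpolation=cv2.INTER_CUBIC))
E
```

```text
(no output)
```

View pics/topz.png

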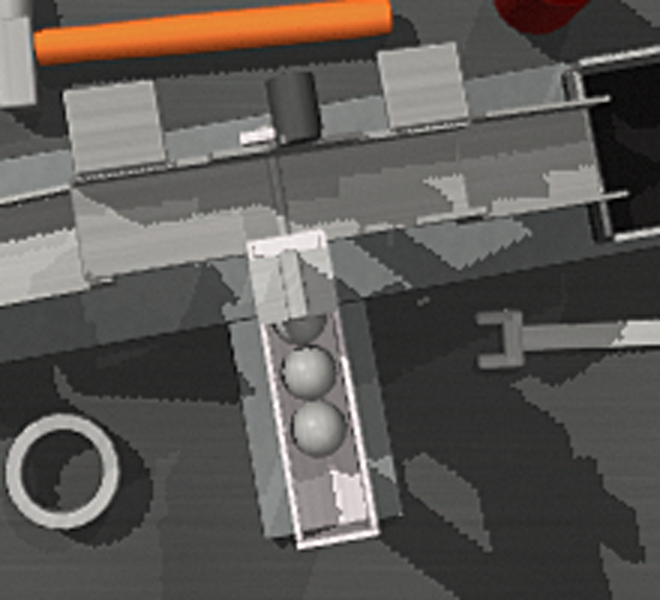

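View pics/scenez.png

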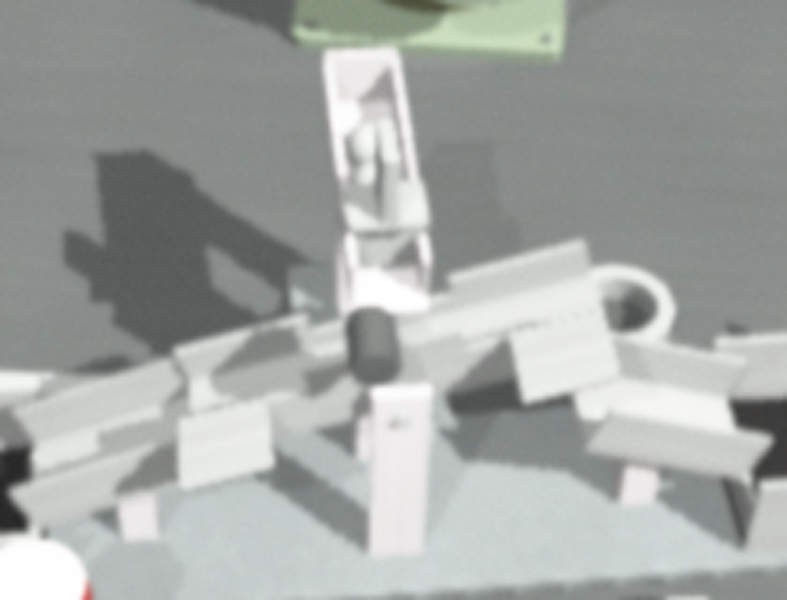

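```bash
cat > h.py <<'E'
import numpy as np, cv2
from workcell import imaging
C={n:imaging.camera_info(n) for n in("scene","top")}
def back(n,u,v,z):
    c=C[n]; p=np.array([(u-c['cx'])/c['fx']*z,(v-c['cy'])/c['fy']*z,z]); return c['R'].T@(p-c['t'])
def P(n):
    c=C[n]; K=np.array([[c['fx'],0,c['cx']],[0,c['fy'],c['cy']],[0,0,1]]); return K@np.c_[c['R'],c['t']]
def tri(a,b):
    X=cv2.triangulatePoints(P("scene"),P("top"),np.array(a,float).reshape(2,1),np.array(b,float).reshape(2,1)); return (X[:3]/X[3]).ravel()
def cloud(n,d):
    v,u=np.mgrid[:480,:640]; c=C[n]; z=d
    p=np.stack([(u-c['cx'])/c['fx']*z,(v-c['cy'])/c['fy']*z,z],-1)
    return (p-c['t'])@c['R']
E
python3 - <<'E'
from h import *
np.set_printoptions(precision=1,suppress=True)
dt=np.load("pics/top0.npy");ds=np.load("pics/scene0.npy")
T=cloud("top",dt);S=cloud("scene",ds)
print("L tri",tri((381,234.7),(258.3,232.3)),"top",T[232,258],"scene",S[235,381])
print("R tri",tri((290.3,259.3),(361,218)),"top",T[218,361],"scene",S[259,290])
# tab points
m=(T[...,2]>225)&(T[...,2]<260)&(T[...,0]>150)&(abs(T[...,1])<100)&(dt>0)
v,u=np.nonzero(m);print("tab top",len(v),u.min(),u.max(),v.min(),v.max(),T[m].mean(0),T[m].min(0),T[m].max(0))
m2=m&(T[...,2]>238); print(m2.sum(),T[m2].mean(0)); r=cv2.minAreaRect(T[m2][:,:2].astype(np.float32));print(r)
Q=S
m=(Q[...,2]>225)&(Q[...,2]<260)&(Q[...,0]>150)&(Q[...,0]<500)&(abs(Q[...,1])<100)&(ds>0)
v,u=np.nonzero(m);print("tab scene",len(v),u.min(),u.max(),v.min(),v.max(),Q[m].mean(0),Q[m].min(0),Q[m].max(0))
for n,(u,v) in dict(b1=(323,313),b2=(326,332),hold=(318,223),race=(225,347),bayR=(447,235),bayL=(175,282)).items(): print(n,T[v,u])
# walls corner of sorter: outer bay walls top
E
```

```text
L tri [577.1  89.6 177.3] top [577.1  89.3 181.2] scene [583.8  89.2 183.5]
R tri [609.1 -81.3 125.4] top [608.1 -80.8 131.7] scene [612.9 -81.  130.8]
tab top 157 313 322 273 296 [493.2  -6.2 242.7] [476.7 -12.9 238.7] [510.1   0.4 246.8]
157 [493.2  -6.2 242.7]
((493.41412353515625, -6.20133113861084), (33.670562744140625, 9.80194091796875), 10.312019348144531)
tab scene 434 319 356 79 182 [193.  -21.7 242.7] [150.  -65.4 225. ] [499.8  22.6 259.9]
b1 [449.4 -15.3 186. ]
b2 [420.2 -20.1 187.4]
hold [589.8  -6.7 199. ]
race [376.6 167.3  20.7]
bayR [ 593.  -261.4   12.9]
bayL [498.6 267.3  16.5]
```

Pad heights (181 raised, 131 low) and the tab's 33.7 x 9.8 mm at 243 mm agree with the text. The left pad is raised, sorter yaw is about 10.3° and its origin about (542, 3). Next I'll work out the moves.

```bash
cat > m.py <<'E'
import numpy as np,sys
from scipy.spatial.transform import Rotation as Ro
from workcell import state
a=np.radians(10.3); O=np.array([541.9,3.0])
def W(x,y,z): return np.array([O[0]+x*np.cos(a)-y*np.sin(a),O[1]+x*np.sin(a)+y*np.cos(a),z])
def go(*pts,yaw=-79.7):
    s=state(); R=Ro.from_euler('xyz',s['ee_rot'],degrees=True)
    Rt=Ro.from_euler('xyz',[-90,0,yaw],degrees=True)
    print(round(s['time_s'],2),s['ee_pos'].round(1),s['ee_rot'].round(1),'F',s['force'].round(1),'w',round(s['gripper_width'],1))
    print('sorter xy',(np.array([[np.cos(a),np.sin(a)],[-np.sin(a),np.cos(a)]])@(s['ee_pos'][:2]-O)).round(1))
    for p in pts: print('delta cm',(R.inv().apply(p-s['ee_pos'])/10).round(2),'twist',np.degrees((R.inv()*Rt).as_rotvec()).round(1))
E
python3 -c "
from m import *
s=state()['ee_pos']
print(W(52,85,0)); go(np.array([s[0],s[1],300]),W(52,85,300))"
```

```text
[577.86383369  95.92794341   0.        ]
0.1 [ 172.4 -548.1  213.2] [ -90.1   -0.  -162.5] F [-0.2 -0.1 -0.5] w 91.6
sorter xy [-462.  -476.1]
delta cm [ 0.   -8.68 -0.01] twist [  0.1 -82.8  -0.1]
delta cm [-58.    -8.6  -49.28] twist [  0.1 -82.8  -0.1]
```

```bash
python3 -m pendant '[{"delta_pos":[0,-4.5,0],"twist":[0,0,0],"grip":0},{"delta_pos":[0,-8.7,0],"twist":[0,-6,0],"grip":0},{"delta_pos":[-3.5,-8.7,-3],"twist":[0,-12,0],"grip":0},{"delta_pos":[-7,-8.7,-6],"twist":[0,-18,0],"grip":0},{"delta_pos":[-10.5,-8.7,-9],"twist":[0,-24,0],"grip":0}]' 20; python3 -c "
from m import *
go(W(52,85,300))"
```

```text
time_s: 0.6
ee_pos: [246.1, -429.8, 300.7]
ee_rot: [-90.0, 0.0, -138.4]
force: [1.8, 0.6, -0.4]
gripper_width: 53.9
0.6 [ 246.1 -429.8  300.7] [ -90.     0.  -138.4] F [ 1.8  0.6 -0.4] w 53.9
sorter xy [-368.4 -372.9]
delta cm [-59.72   0.1  -17.25] twist [ -0.  -58.7  -0. ]
```

```bash
python3 -m pendant '[{"delta_pos":[-4.5,0,-1.3],"twist":[0,-6,0],"grip":0},{"delta_pos":[-9,0,-2.6],"twist":[0,-12,0],"grip":0},{"delta_pos":[-13.5,0,-3.9],"twist":[0,-18,0],"grip":0},{"delta_pos":[-18,0,-5.2],"twist":[0,-24,0],"grip":0},{"delta_pos":[-22.5,0,-6.5],"twist":[0,-30,0],"grip":0}]'; python3 -c "
from m import *
go(W(52,85,300))"
```

```text
time_s: 1.1
ee_pos: [371.7, -231.6, 300.8]
ee_rot: [-90.0, 0.0, -108.3]
force: [-0.1, 0.0, 0.2]
gripper_width: 14.2
1.1 [ 371.7 -231.6  300.8] [ -90.     0.  -108.3] F [-0.1  0.   0.2] w 14.2
sorter xy [-209.4 -200.4]
delta cm [-37.57   0.08   9.28] twist [  0.  -28.6  -0. ]
```

```bash
python3 -m pendant '[{"delta_pos":[-4.5,0,1.1],"twist":[0,-6,0],"grip":0},{"delta_pos":[-9,0,2.2],"twist":[0,-12,0],"grip":0},{"delta_pos":[-13.5,0,3.3],"twist":[0,-18,0],"grip":0},{"delta_pos":[-18,0,4.4],"twist":[0,-24,0],"grip":0},{"delta_pos":[-22.5,0,5.6],"twist":[0,-28.6,0],"grip":0}]'; python3 -c "
from m import *
go(W(52,85,300))"
```

```text
time_s: 1.6
ee_pos: [496.3, -36.1, 300.7]
ee_rot: [-90.0, -0.0, -79.7]
force: [0.1, -0.6, -0.2]
gripper_width: 0.5
1.6 [496.3 -36.1 300.7] [-90.   -0.  -79.7] F [ 0.1 -0.6 -0.2] w 0.5
sorter xy [-51.8 -30.3]
delta cm [-11.53   0.06  10.38] twist [ 0. -0.  0.]
```

```bash
python3 -m pendant '[{"delta_pos":[-3,0,2.6],"twist":[0,0,0],"grip":0},{"delta_pos":[-6,0,5.2],"twist":[0,0,0],"grip":0},{"delta_pos":[-9,0,7.8],"twist":[0,0,0],"grip":0},{"delta_pos":[-11.5,0,10.4],"twist":[0,0,0],"grip":0},{"delta_pos":[-11.5,7,10.4],"twist":[0,0,0],"grip":0}]'; python3 -c "
from m import *
go(W(52,85,200))
from h import *
for n in('top','scene'):
  p,d=imaging.grab_frame(n);cv2.imwrite(f'pics/{n}1.png',cv2.resize(p[150:330,200:440,::-1],(800,600)))"
```

```text
time_s: 2.1
ee_pos: [584.7, 97.8, 255.9]
ee_rot: [-89.0, 0.1, -79.7]
force: [0.7, -0.9, 0.3]
gripper_width: 0.7
2.1 [584.7  97.8 255.9] [-89.    0.1 -79.7] F [ 0.7 -0.9  0.3] w 0.7
sorter xy [59.1 85.6]
delta cm [ 0.07  5.58 -0.8 ] twist [-1. -0. -0.]
```

View pics/scene1.png

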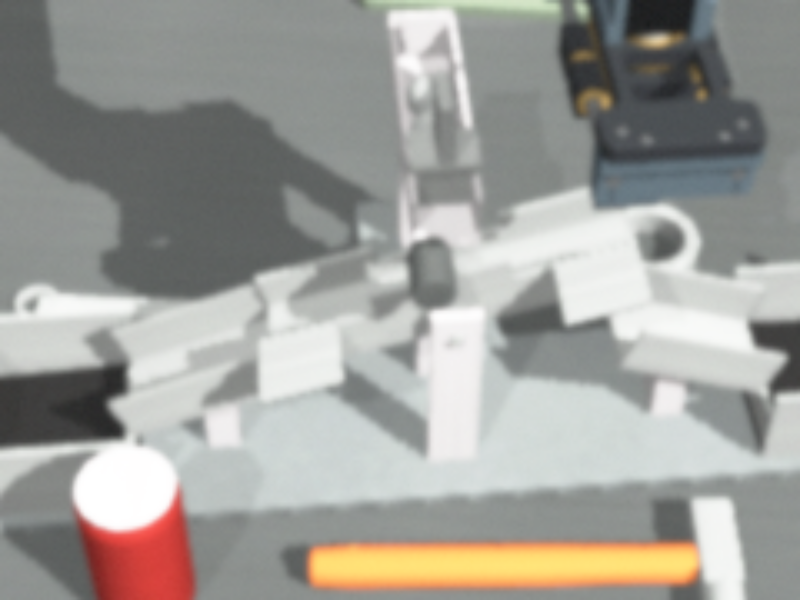

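The scene view shows the gripper body at about (680,150) in the crop, above the raised left pad at (605,280). The fingers are hidden under the body. The seesaw is unmoved.

```bash
python3 -m pendant '[{"delta_pos":[0,0,0],"twist":[0,0,0],"grip":0},{"delta_pos":[0,1.5,0],"twist":[0,0,0],"grip":0},{"delta_pos":[0,3,0],"twist":[0,0,0],"grip":0},{"delta_pos":[0,3,0],"twist":[0,0,0],"grip":0},{"delta_pos":[0,3,0],"twist":[0,0,0],"grip":0}]'; python3 -c "
from m import *
go(W(52,85,155))"
```

```text
time_s: 2.7
ee_pos: [579.5, 93.1, 223.5]
ee_rot: [-89.8, -0.0, -80.0]
force: [0.2, -0.4, 0.8]
gripper_width: 0.2
2.7 [579.5  93.1 223.5] [-89.8  -0.  -80. ] F [ 0.2 -0.4  0.8] w 0.2
sorter xy [53.1 81.9]
delta cm [-0.31  6.85 -0.14] twist [-0.2 -0.3  0. ]
```

View pics/top1.png

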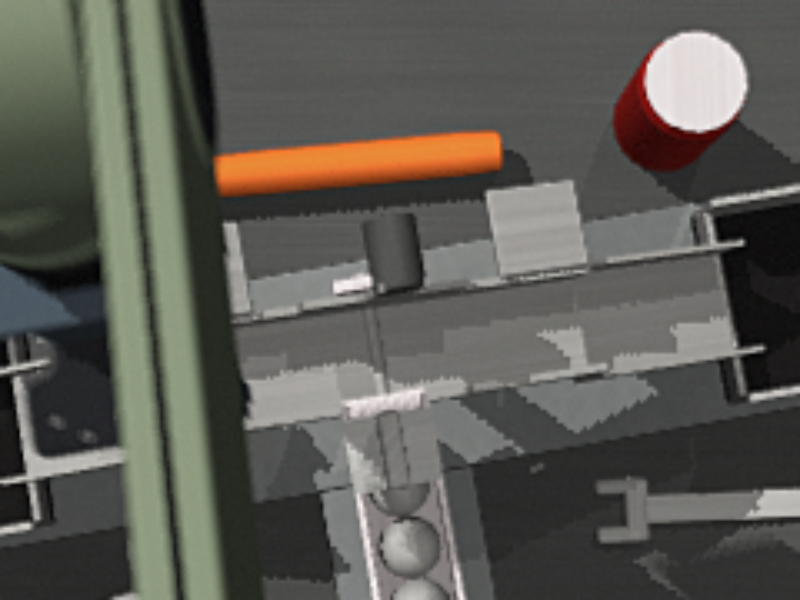

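The top view has the arm covering the left pad. The balls, at (410,545) in the crop, are still waiting. Pressing now.

```bash
python3 -m pendant '[{"delta_pos":[-0.2,2,0],"twist":[0,0,0],"grip":0},{"delta_pos":[-0.3,3.2,0],"twist":[0,0,0],"grip":0},{"delta_pos":[-0.3,4.2,0],"twist":[0,0,0],"grip":0},{"delta_pos":[-0.3,5.2,0],"twist":[0,0,0],"grip":0},{"delta_pos":[-0.3,6.0,0],"twist":[0,0,0],"grip":0}]'; python3 -c "
from m import *
go(W(52,85,150))"
```

```text
time_s: 3.2
ee_pos: [577.8, 96.3, 160.5]
ee_rot: [-90.0, -0.0, -79.9]
force: [0.2, -0.2, -0.4]
gripper_width: 0.2
3.2 [577.8  96.3 160.5] [-90.   -0.  -79.9] F [ 0.2 -0.2 -0.4] w 0.2
sorter xy [52.  85.4]
delta cm [0.04 1.05 0.  ] twist [-0.  -0.2  0. ]
```

```bash
python3 -m pendant '[{"delta_pos":[0,0.5,0],"twist":[0,0,0],"grip":0},{"delta_pos":[0,1,0],"twist":[0,0,0],"grip":0},{"delta_pos":[0,1.4,0],"twist":[0,0,0],"grip":0},{"delta_pos":[0,1.4,0],"twist":[0,0,0],"grip":0},{"delta_pos":[0,1.4,0],"twist":[0,0,0],"grip":0}]'; python3 -c "
from m import *
go(W(52,85,290))
from h import *
for n in('scene',):
  p,d=imaging.grab_frame(n);cv2.imwrite(f'pics/{n}2.png',cv2.resize(p[150:330,200:440,::-1],(800,600)))"
```

```text
time_s: 3.7
ee_pos: [577.8, 96.4, 147.1]
ee_rot: [-90.0, -0.0, -79.9]
force: [-0.2, 0.9, 0.5]
gripper_width: 0.4
3.7 [577.8  96.4 147.1] [-90.   -0.  -79.9] F [-0.2  0.9  0.5] w 0.4
sorter xy [52.  85.5]
delta cm [  0.05 -14.29   0.  ] twist [-0.  -0.2  0. ]
```

View pics/scene2.png

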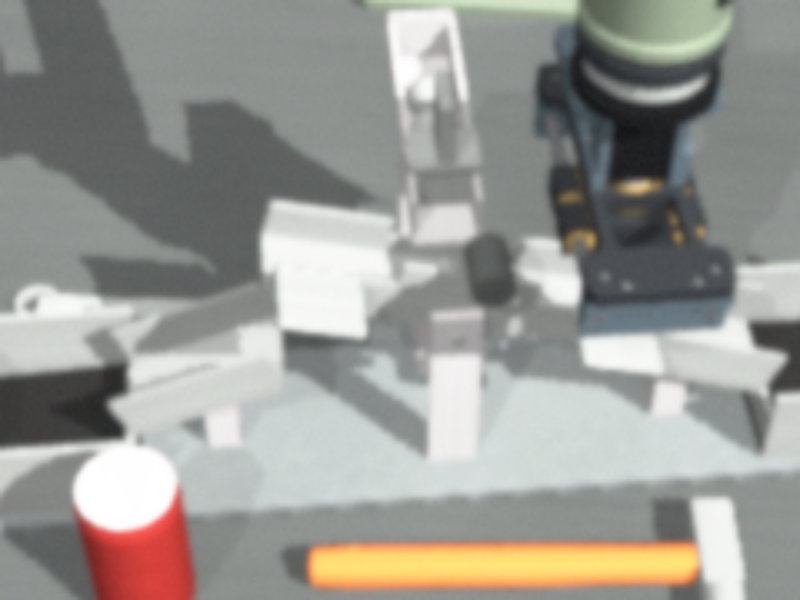

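The seesaw has rocked over: the right pad is now high at (322,300) in the crop and the weight leans left at (490,268). I'll lift out next.

```bash
python3 -m pendant '[{"delta_pos":[0,-3,0],"twist":[0,0,0],"grip":0},{"delta_pos":[0,-6.5,0],"twist":[0,0,0],"grip":0},{"delta_pos":[0,-10,0],"twist":[0,0,0],"grip":0},{"delta_pos":[0,-13,0],"twist":[0,0,0],"grip":0},{"delta_pos":[0,-15,0],"twist":[0,0,0],"grip":0}]'; python3 -c "
from m import *
go(W(-49.4,-50,295))"
```

```text
time_s: 4.25
ee_pos: [578.4, 96.5, 300.2]
ee_rot: [-89.7, -0.0, -79.9]
force: [0.7, 0.6, 0.1]
gripper_width: 0.5
4.25 [578.4  96.5 300.2] [-89.7  -0.  -79.9] F [0.7 0.6 0.1] w 0.5
sorter xy [52.6 85.5]
delta cm [ 13.59   0.47 -10.14] twist [-0.3 -0.2  0. ]
```

```bash
python3 -m pendant '[{"delta_pos":[3.3,0,-2.5],"twist":[0,0,0],"grip":0},{"delta_pos":[6.8,0,-5],"twist":[0,0,0],"grip":0},{"delta_pos":[10.2,0,-7.6],"twist":[0,0,0],"grip":0},{"delta_pos":[13.6,0,-10.1],"twist":[0,0,0],"grip":0},{"delta_pos":[13.6,0,-10.1],"twist":[0,0,0],"grip":0}]'; python3 -c "
from m import *
go(W(-49.4,-50,222))
from h import *
p,d=imaging.grab_frame('scene');cv2.imwrite('pics/scene3.png',cv2.resize(p[90:330,160:480,::-1],(800,600)))
S=cloud('scene',d); m=(S[...,2]>90)&(S[...,2]<220)&(S[...,0]>525)&(S[...,1]<-40)&(S[...,1]>-110)
print(S[300*180//600+150, 200+322*240//800], S[235,381],S[248,390])"
```

```text
time_s: 4.75
ee_pos: [500.0, -58.6, 297.8]
ee_rot: [-90.0, -0.1, -80.2]
force: [0.7, 1.1, 0.2]
gripper_width: 0.6
4.75 [500.  -58.6 297.8] [-90.   -0.1 -80.2] F [0.7 1.1 0.2] w 0.6
sorter xy [-52.2 -53.1]
delta cm [-0.33  7.58  0.28] twist [-0.  -0.5  0.1]
[608.66892647 -68.18501776 181.41399592] [505.54070214  96.7764105  101.7440906 ] [1216.84139743   28.01644489  844.85847428]
```

View pics/scene3.png

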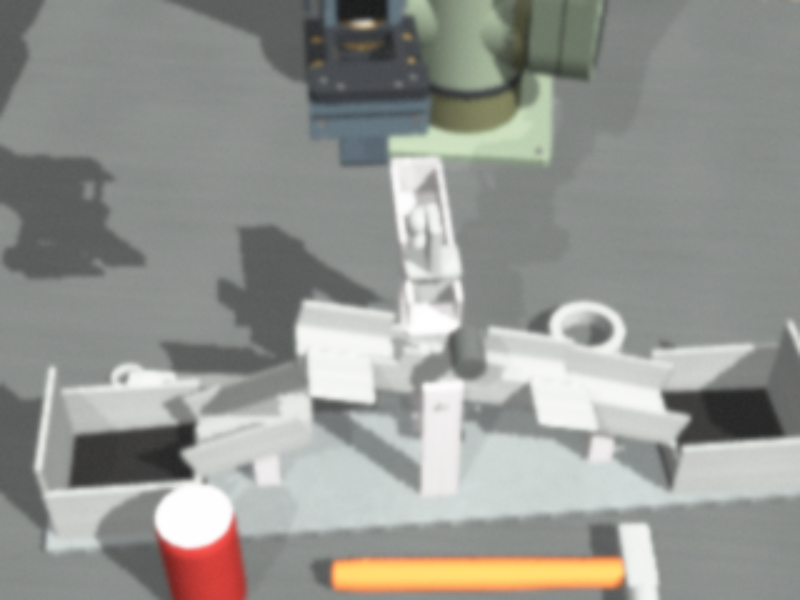

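The seesaw stays tipped: the right pad reads 181 mm high and the fingertip is clear, right of the tab. I'll lower beside the tab.

```bash
python3 -m pendant '[{"delta_pos":[0,2,0.2],"twist":[0,0,0],"grip":0},{"delta_pos":[0,4,0.2],"twist":[0,0,0],"grip":0},{"delta_pos":[0,6,0.2],"twist":[0,0,0],"grip":0},{"delta_pos":[0,7.6,0.2],"twist":[0,0,0],"grip":0},{"delta_pos":[0,7.6,0.2],"twist":[0,0,0],"grip":0}]'; python3 -c "
from m import *
go(W(-49.4,27.5,222))"
```

```text
time_s: 5.3
ee_pos: [503.2, -53.5, 218.9]
ee_rot: [-90.2, 0.1, -79.9]
force: [-1.1, -0.0, -0.3]
gripper_width: 0.2
5.3 [503.2 -53.5 218.9] [-90.2   0.1 -79.9] F [-1.1 -0.  -0.3] w 0.2
sorter xy [-48.2 -48.7]
delta cm [-7.62 -0.29 -0.15] twist [ 0.2 -0.2 -0.1]
```

```bash
python3 -m pendant '[{"delta_pos":[-1.2,0,0],"twist":[0,0,0],"grip":0},{"delta_pos":[-2.4,0,0],"twist":[0,0,0],"grip":0},{"delta_pos":[-3.4,0,0],"twist":[0,0,0],"grip":0},{"delta_pos":[-4.4,0,0],"twist":[0,0,0],"grip":0},{"delta_pos":[-5.4,0,0],"twist":[0,0,0],"grip":0}]'; python3 -c "
from m import *
go(W(-49.4,27.5,219))"; python3 -m pendant '[{"delta_pos":[-0.6,0,0],"twist":[0,0,0],"grip":0},{"delta_pos":[-1.2,0,0],"twist":[0,0,0],"grip":0},{"delta_pos":[-1.8,0,0],"twist":[0,0,0],"grip":0},{"delta_pos":[-2.2,0,0],"twist":[0,0,0],"grip":0},{"delta_pos":[-2.2,0,0],"twist":[0,0,0],"grip":0}]';python3 -c "
from m import *
go(W(-49.4,28,219))
from h import *
p,d=imaging.grab_frame('scene');cv2.imwrite('pics/scene4.png',cv2.resize(p[90:330,200:520,::-1],(800,600)))"
```

```text
time_s: 5.8
ee_pos: [495.1, -0.8, 221.9]
ee_rot: [-89.9, -0.1, -79.9]
force: [2.5, -2.1, 0.5]
gripper_width: 0.5
5.8 [495.1  -0.8 221.9] [-89.9  -0.1 -79.9] F [ 2.5 -2.1  0.5] w 0.5
sorter xy [-46.7   4.6]
delta cm [-2.29  0.28 -0.28] twist [-0.1 -0.2  0.1]
time_s: 6.3
ee_pos: [490.6, 20.0, 220.9]
ee_rot: [-90.0, -0.1, -79.9]
force: [0.4, -3.3, 1.4]
gripper_width: 0.4
6.3 [490.6  20.  220.9] [-90.   -0.1 -79.9] F [ 0.4 -3.3  1.4] w 0.4
sorter xy [-47.4  25.9]
delta cm [-0.21  0.19 -0.2 ] twist [ 0.  -0.2  0.1]
```

View pics/scene4.png

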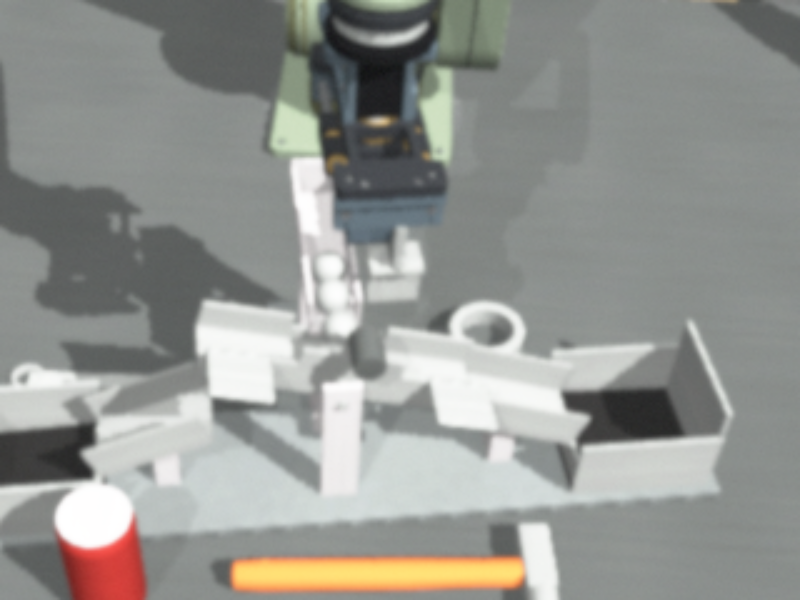

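The stop is open at about 47 mm and the balls, at (325–345, 265–320), are rolling onto the seesaw. I'll nudge 3 mm more, then back away and lift.

```bash
python3 -m pendant '[{"delta_pos":[-0.2,0,0],"twist":[0,0,0],"grip":0},{"delta_pos":[-0.3,0,0],"twist":[0,0,0],"grip":0},{"delta_pos":[-0.3,0,0],"twist":[0,0,0],"grip":0},{"delta_pos":[0.3,0,0],"twist":[0,0,0],"grip":0},{"delta_pos":[0.8,0,0],"twist":[0,0,0],"grip":0}]'; python3 -m pendant '[{"delta_pos":[0,-2,0],"twist":[0,0,0],"grip":0},{"delta_pos":[0,-5,0],"twist":[0,0,0],"grip":0},{"delta_pos":[0,-8,0],"twist":[0,0,0],"grip":0},{"delta_pos":[0,-10,0],"twist":[0,0,0],"grip":0},{"delta_pos":[0,-12,0],"twist":[0,0,0],"grip":0}]'; python3 -m pendant '[{"delta_pos":[4,0,-2],"twist":[0,0,0],"grip":0},{"delta_pos":[8,0,-4],"twist":[0,0,0],"grip":0},{"delta_pos":[12,0,-6],"twist":[0,0,0],"grip":0},{"delta_pos":[16,0,-8],"twist":[0,0,0],"grip":0},{"delta_pos":[20,0,-8],"twist":[0,0,0],"grip":0}]'; python3 -m pendant '[{"delta_pos":[0,0,0],"twist":[0,0,0],"grip":0},{"delta_pos":[0,0,0],"twist":[0,0,0],"grip":0},{"delta_pos":[0,0,0],"twist":[0,0,0],"grip":0},{"delta_pos":[0,0,0],"twist":[0,0,0],"grip":0},{"delta_pos":[0,0,0],"twist":[0,0,0],"grip":0}]'; python3 -c "
from m import *
go(W(-49.4,28,219))
from h import *
for n in('scene','top'):
  p,d=imaging.grab_frame(n);cv2.imwrite(f'pics/{n}5.png',p[:,:,::-1]);np.save(f'pics/{n}5.npy',d)
"
```

```text
time_s: 6.85
ee_pos: [491.5, 12.5, 220.5]
ee_rot: [-90.1, 0.1, -80.0]
force: [0.1, -0.3, 0.4]
gripper_width: 0.4
time_s: 7.35
ee_pos: [491.7, 12.7, 341.7]
ee_rot: [-90.0, 0.1, -79.9]
force: [-0.1, -0.2, 0.4]
gripper_width: 0.5
time_s: 7.85
ee_pos: [446.2, -199.6, 341.3]
ee_rot: [-90.0, 0.1, -80.0]
force: [1.2, -0.3, -0.3]
gripper_width: 0.2
time_s: 8.35
ee_pos: [448.4, -197.6, 341.1]
ee_rot: [-90.0, 0.0, -79.8]
force: [-0.7, -0.6, 0.8]
gripper_width: 0.5
8.35 [ 448.4 -197.6  341.1] [-90.    0.  -79.8] F [-0.7 -0.6  0.8] w 0.5
sorter xy [-127.9 -180.7]
delta cm [-20.88  12.21   7.8 ] twist [-0.  -0.1 -0. ]
```

View pics/top5.png

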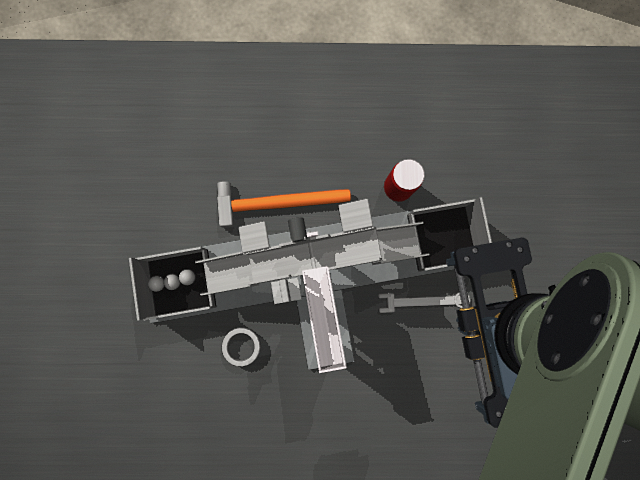

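View pics/scene5.png

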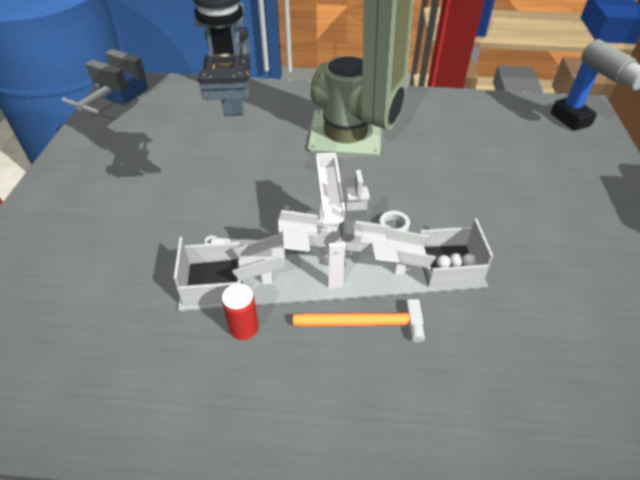

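All three balls are in the left bay at (156,284), (172,282) and (187,277). The tab now stands at about (281,290), with the bystanders unmoved. I'll wait another half second and check the balls' rest and positions.

```bash
for i in 1 2; do :; done; python3 -m pendant '[{"delta_pos":[0,0,0],"twist":[0,0,0],"grip":0},{"delta_pos":[0,0,0],"twist":[0,0,0],"grip":0},{"delta_pos":[0,0,0],"twist":[0,0,0],"grip":0},{"delta_pos":[0,0,0],"twist":[0,0,0],"grip":0},{"delta_pos":[0,0,0],"twist":[0,0,0],"grip":0}]' >/dev/null;  python3 -m pendant '[{"delta_pos":[0,0,0],"twist":[0,0,0],"grip":0},{"delta_pos":[0,0,0],"twist":[0,0,0],"grip":0},{"delta_pos":[0,0,0],"twist":[0,0,0],"grip":0},{"delta_pos":[0,0,0],"twist":[0,0,0],"grip":0},{"delta_pos":[0,0,0],"twist":[0,0,0],"grip":0}]' >/dev/null; python3 - <<'E'
from m import *
from h import *
np.set_printoptions(precision=1,suppress=True)
Ri=np.array([[np.cos(a),np.sin(a)],[-np.sin(a),np.cos(a)]])
p5=cv2.imread('pics/top5.png').astype(int);d5=np.load('pics/top5.npy')
for k in(0,1):
    p,d=imaging.grab_frame('top');b=p[:,:,::-1].astype(int)
    print('diff px in bay',(abs(b-p5)[255:320,145:205].max(-1)>40).sum(),'bystanders/sorter',(abs(b-p5)[150:380,130:450].max(-1)>40).sum()); p5=b
cv2.imwrite('pics/top6.png',cv2.resize(b[200:350,120:320].astype(np.uint8),(800,600)))
T=cloud('top',d)
for u,v in((156,284),(172,282),(187,277)): X=T[v,u]; print(Ri@(X[:2]-O),X[2])
m=(T[...,2]>236)&(T[...,2]<252)&(T[...,0]>450)&(T[...,0]<540)&(abs(T[...,1])<90);print('tab',Ri@(T[m].mean(0)[:2]-O),T[m].mean(0)[2])
print('padL',T[236,254],'padR',T[214,355])
E
```

```text
diff px in bay 0 bystanders/sorter 4
diff px in bay 0 bystanders/sorter 0
[  5.3 294.9] 44.75230339619927
[  3.7 264.5] 46.998981711753416
[  8.1 236. ] 45.84065836492732
tab [-49.4  49.4] 242.52904027058406
padL [575.9 102.  132.8] padR [607.6 -66.6 179.4]
```

View pics/top6.png

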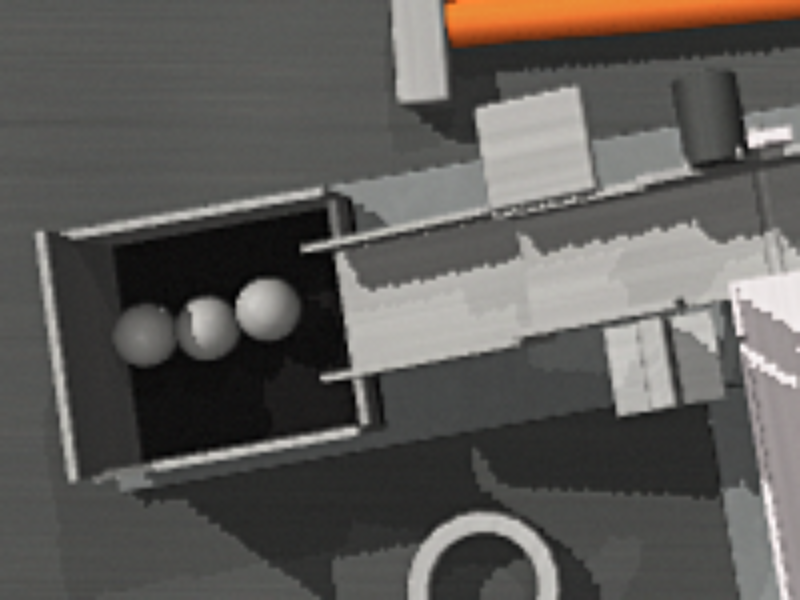

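The three balls lie at rest in the left bay, at (145,335), (207,328) and (268,309) in the crop. I'm handing in.

```bash
python3 -c "
from workcell import job
print(job.job_done())"
```

```text
the job is handed in; nothing more can be done
None
```

The task is done, and the job was handed in at about 9.5 s of the 42 s. I pressed the raised left pad with the closed fingertips until the seesaw rocked over. Then I pushed the tab left, and the three balls rolled by themselves into the left bay.

My last checks before handing in:
- **Seesaw:** it stayed tipped left, with the left pad at 133 mm and the right pad at 179 mm.
- **Stop:** the tab measured about 49.8 mm from its starting place, so the stop is practically fully open.
- **Balls:** they lie at sorter y of about 236, 264 and 295 mm and x of 4 to 8 mm, with their tops about 46 mm up. Nothing changed in the bay between pictures taken more than a second apart.
- **Bystanders:** the race ring, can, hammer and wrench look unmoved in the pictures. I compared them by eye with the first picture, not by measuring.
- **Robot:** it was clear of everything, and force readings stayed at a few newtons throughout.

No check failed. The one disagreement was that the two-view heights of the pads read 4 to 6 mm below the depth readings. I used the depth values, which matched the heights in the task text.

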